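# Load two casts into the curing box and click its knob on

## Task

Stand the rectangular plaster plinth and the small round plaster finial upright in the curing box, one in each bay, setting them down on the bay floor rather than dropping them. Then turn the box's knob clockwise until it clicks past its detent and rests at the end of its travel. Leave the jars, brush, statuette and pot where they are.

Things in the scene. Friction and masses are not known exactly. Their poses are not given: they have to be found in the camera images.
- curer: fixed grey metal curing box, 60 mm high. Origin on the table under the wall between its two bays; x points to the lamp housing behind (x 38 to 113 mm), y along the row of bays to the knob. Open-topped bays 76 (x) by 90 mm (y) inside, centred at y -47.5 and +47.5; floor at z 6 mm, walls 5 mm thick, as high as the box. The knob stands on a solid block, y 92.5 to 180 mm, same height
- bay_left (a point): centre of the floor of the bay next to the knob, 6 mm above the table; axes as the box
- bay_right (a point): centre of the floor of the bay farther from the knob, 6 mm above the table; axes as the box. Either piece may go in either bay; hold it high, 30 mm or more above its underside, so that the hand clears the bay walls
- knob_grip (a point): on the knob's upright axis (x 0, y 136 mm of the box), 96 mm above the table. The knob is a grip bar 44 mm long, 14 mm thick, its top 108 mm and its foot 74 mm above the table, on a disc of 44 mm diameter. This point's x axis lies along the bar. It is a long turn for one grasp: turn about half way, let go, take the bar again with the hand turned back, turn on
- knob (a joint): knob angle, rad, growing clockwise from above. 0: bar along the box's x, white pointer line to -x; starts at 0 to 0.3. To about 1.8 only light friction (0.03 N m); it stays where left. Then a sprung detent resists with up to 0.5 N m; let go well before the click it turns back to about 1.8. The click is at 2.1: past it the knob snaps on by itself to its stop (2.36 to 2.4) and stays.
- plinth: rectangular plaster plinth, 62 (x) by 30 (y) by 45 mm high, about 0.11 kg. Origin at the centre of its underside, z up. It starts in the rack with its long faces covered: take it by its ends. A bay has no room for fingers at its ends, only beside the long faces: put it down between (on the mat), take it again across its 30 mm and stand it with its length along the box's x
- rack: fixed wooden drying rack: base 50 (x) by 52 mm (y), 4 mm thick, and two upright cheeks along x, 8 mm thick, 54 mm high, 36 mm apart. The plinth stands between them on the base, its x along the rack's x, its ends about 6 mm beyond the rack. Origin on the table under its centre
- finial: round plaster finial, 62 mm high, about 0.05 kg: a plain cylinder of 36 mm diameter for the lowest 38 mm, a thin neck and a small pointed bud above. Origin at the centre of its underside, z up. It starts standing on the drying board among two paint jars
- board: fixed plywood drying board, 200 mm (x) by 210 mm (y), 8 mm thick; origin on the table under its centre
- mat: fixed flat silicone mat, 150 mm (x) by 170 mm (y), 3 mm thick, bare: room to put things down. Origin on the table under its centre
- jar_wide: closed white paint jar, 42 mm across, 45 mm high, on the board; to be left alone. Origin at the centre of its underside
- jar_tall: closed paint jar, 34 mm across, 60 mm high, on the board; to be left alone. Origin at the centre of its underside
- jar_far: closed amber glass jar, 42 mm across, 50 mm high, on the table; to be left alone. Origin at the centre of its underside
- brush: paint brush lying between the rack and the mat; to be left alone
- statuette: terracotta figure, 161 mm high, 68 mm across its foot; to be left alone. Origin at the centre of its underside
- pot: open terracotta pot, 110 mm across, 75 mm high; to be left alone. Origin at the centre of its underside
Mind the look-alikes: they are no part of the job. Leave any red or yellow look-alike of the finial alone.

How it is judged:
On the way, in this order (a step that is already met when the one before it is completed fails the run):
1. both casts stand in the bays, one in each, let go (((horizontal distance between plinth and bay_left below 0.032 m and z of plinth in the frame of bay_left between -0.006 and 0.006 m and angle between each of plinth, finial's own z axis and vertical below 0.12 rad and horizontal distance between finial and bay_right below 0.032 m and z of finial in the frame of bay_right between -0.006 and 0.006 m) or (horizontal distance between plinth and bay_right below 0.032 m and z of plinth in the frame of bay_right between -0.006 and 0.006 m and angle between each of plinth, finial's own z axis and vertical below 0.12 rad and horizontal distance between finial and bay_left below 0.032 m and z of finial in the frame of bay_left between -0.006 and 0.006 m)) and linear speed of each of plinth, finial below 0.03 m/s and contact force between the fingers and plinth below 0.1 N and contact force between the fingers and finial below 0.1 N), for 0.2 s.
2. the knob is turned past its click (value of joint knob above 2.2 rad), for 0.1 s.
At the end, for the whole second after the job is handed in: The plinth and the finial stand upright (within 0.12 rad), at rest and let go, on the floors of the two bays, one in each (underside within 6 mm of the bay floor's height, centre within 32 mm of the bay's centre), and the knob is at rest past its click at the end of its travel (above 2.25 rad) (all of step 1 and value of joint knob above 2.25 rad and velocity of joint knob below 0.1 rad/s); the robot touches nothing.
It fails at once if a cast is dropped into the box (let go and falling faster than 0.4 m/s between the bay walls) ((z of plinth in the frame of curer below 0.056 m and x of plinth in the frame of curer between -0.04 and 0.04 m and y of plinth in the frame of curer between -0.1 and 0.1 m and linear speed of plinth above 0.4 m/s and contact force between the fingers and plinth below 0.1 N) or (z of finial in the frame of curer below 0.056 m and x of finial in the frame of curer between -0.04 and 0.04 m and y of finial in the frame of curer between -0.1 and 0.1 m and linear speed of finial above 0.4 m/s and contact force between the fingers and finial below 0.1 N)).
It fails at once if the knob is turned past its click before both casts are in (value of joint knob above 2.1 rad and not ((horizontal distance between plinth and bay_left below 0.04 m and horizontal distance between finial and bay_right below 0.04 m) or (horizontal distance between plinth and bay_right below 0.04 m and horizontal distance between finial and bay_left below 0.04 m))).
It fails at once if a jar, the brush, the statuette or the pot is moved by more than 30 mm (distance of any of jar_wide, jar_tall, jar_far, brush, statuette, pot from where it was at the start of the episode above 0.03 m).
It also fails if it takes over 72 s, if anything falls off the work surface, if the arm or the gripper's body presses on something with over 40 N, if the wrist force passes 120 N, or if a joint passes its speed limit or range.

## Robot

A 6-joint arm with a two-finger parallel gripper is mounted at the origin on the work surface. World frame = base frame: x ahead of the robot, y to its left, z up, the work surface at z = 0. Lengths are in m, angles in rad, forces in N, time in s.
With the tool pointing down it reaches from about 0.275 to 0.875 m from the base axis. Payload 12.5 kg.
Tool frame: the origin (TCP) lies at the very end of the fingers, on their centre line; the grasp point (between the pads) lies 19 mm behind it; z points along the fingers, y is the line along which they close (so a half turn about z gives the same grasp; the last joint's range is limited). The gripper opens to 85 mm and grips with 20 to 120 N. Pads are 22 mm wide; open, the fingers measure 114 mm over their backs; the gripper's body (76 mm by 85 mm) begins 54 mm behind the grasp point. The pads swing forward as they close: fully open they stand 13 mm farther back than shut.
Start: joints at [-1.402, 0.351, 1.652, -0, 1.139, -0.085], TCP at [0.138, -0.532, 0.231] pointing down, gripper open.
Joint ranges: [-2.75, 2.75], [-0.79, 2.1], [0.01, 2.65], [-1.57, 4.71], [0.07, 3.14], [-2.87, 2.87]. Speed limits (rad/s): [2.22, 2.22, 2.79, 3.14, 3.14, 3.14].

## Interface

Orientations are given as a 3x3 rotation matrix whose columns are the frame's x, y, z axes.
In Python, from bench import manip gives the robot as it stands. Calls block until the motion is done:
- manip.move_ptp(position, orientation): joint-space move of the TCP to a pose.
- manip.move_l(position, attitude=None, max_speed=0.15): straight line of the TCP; attitude=None keeps the orientation; max_speed is the mean speed in m/s.
- manip.move_j(angles): joint-space move.
- manip.set_gripper(opening, effort=None): opening from 0.0 (shut) to 1.0 (fully open); effort is the grip in N (None keeps the last); returns when the fingers have stopped.
- manip.dwell(seconds).
- manip.inverse_kinematics(position, orientation): joint angles nearest the present ones, or None.
- manip.grab_frame(name): name is "side" or "top"; returns (picture, depth): 384x512x3 uint8, red, green, blue; 384x512 float32, m along the optical axis (not along the pixel's ray), 0 where there is no reading.
- manip.get_calibration(name): a dict with "camera_matrix" (3x3 intrinsics, pixels), "R" (3x3) and "t" (3): a world point X has camera coordinates R X + t. Camera axes: x right, y down, z forward; pixel columns grow to the right and rows downward; lengths in m; the calibration is good to about 2 mm. A picture is of the moment at which its call begins. get_calibration takes no time and is no camera call.
A pose or a line that the arm cannot do raises manip.Unreachable and nothing moves.
- manip.sign_off(): hands the job in; it is judged then, once.
Trained networks look in the newest picture that a camera, given by its name, has taken for a name from the list of things; names that differ only in an ending like _2 or _b are one class to them, and where a whole thing is asked for, a point or a joint stands for the part that bears it (a point fixed in the world has none). Each returns a list of dicts, best first, with "confidence" (0 to 1); they miss things now and then, are a little off and sometimes report something else, mostly with a low value. They report only what shows in the picture. A call takes as long as a camera call. They do not tell look-alikes from the thing itself.
- manip.look_for(camera, name): "at" ([x, y, z] in m, in world coordinates, good to about 4 mm: the middle of the surface that is visible of it).
Readings, each from a call of its own:
- manip.current_time(): time.
- manip.current_qpos(): joint angles.
- manip.current_joint_vel(): joint speeds.
- manip.current_joint_torque(): joint torques, N m.
- manip.current_ee_pos(): TCP position.
- manip.current_tcp_rot(): TCP orientation.
- manip.current_force(): force on the tool from outside, world axes, zero at the start.
- manip.current_ft_torque(): the same for the moment, N m.
- manip.current_grip_width(): opening from 0.0 (shut) to 1.0 (fully open).
- manip.current_grip_force(): force on a finger pad.
Only numpy, scipy, OpenCV 4.12 (cv2) and the standard library are available. Lean on these libraries where they do the work, as an engineer would, in place of code of your own. Each camera call takes 0.05 s, during which the arm holds its last target. There are 200 camera calls.

## Working session

There is one attempt and no reset: what is moved stays moved. The work goes in short steps, each a Python script; the robot and the scene stay as the last script left them, time stands still between calls to the robot, and variables do not carry over. Pictures are saved under pics/ and viewed, at most 10 in all, crops included, and the job is handed in when it is done.

```bash
ls; mkdir -p pics; python3 - <<'E'
from bench import manip
import cv2,numpy as np
for c in ("top","side"):
    p,d=manip.grab_frame(c); cv2.imwrite(f"pics/{c}0.png",cv2.cvtColor(p,cv2.COLOR_RGB2BGR)); np.save(f"{c}0.npy",d); np.save(f"{c}0rgb.npy",p)
    k=manip.get_calibration(c); print(c,k["camera_matrix"].tolist(),(-k["R"].T@k["t"]).round(3),k["R"].round(2).tolist())
    for n in ("plinth","finial","rack","curer","knob","board","mat","jar_wide","jar_tall","jar_far","brush","statuette","pot"):
        K=k["camera_matrix"]
        for r in manip.look_for(c,n):
            if r["confidence"]<.2: continue
            q=k["R"]@np.array(r["at"])+k["t"]; u=K@q; print(n,round(r["confidence"],2),np.round(r["at"],3),(u[:2]/u[2]).round())
print(manip.current_time())
E
```

```text
pics
top [[427.7948551069694, 0.0, 262.2956382991651], [0.0, 427.7948551069694, 194.65449806133608], [0.0, 0.0, 1.0]] [0.335 0.029 1.257] [[0.02, -1.0, -0.02], [-0.98, -0.02, -0.18], [0.18, 0.02, -0.98]]
plinth 0.48 [ 0.503 -0.255  0.05 ] [370. 216.]
plinth 0.28 [0.654 0.013 0.059] [277. 162.]
finial 0.68 [0.521 0.315 0.049] [170. 206.]
finial 0.51 [0.651 0.274 0.04 ] [188. 163.]
rack 0.77 [ 0.498 -0.237  0.051] [364. 218.]
curer 0.54 [0.656 0.012 0.06 ] [277. 161.]
knob 0.7 [ 0.437 -0.126  0.018] [323. 240.]
knob 0.59 [0.598 0.092 0.07 ] [249. 180.]
board 0.58 [0.468 0.29  0.012] [181. 226.]
mat 0.95 [ 0.44  -0.002  0.007] [280. 238.]
jar_wide 0.69 [0.602 0.098 0.073] [246. 178.]
jar_wide 0.51 [0.42  0.219 0.053] [202. 242.]
jar_wide 0.27 [ 0.438 -0.129  0.016] [324. 239.]
jar_tall 0.55 [0.413 0.344 0.064] [157. 243.]
jar_far 0.57 [ 0.373 -0.402  0.047] [424. 264.]
jar_far 0.31 [ 0.443 -0.     0.008] [280. 237.]
brush 0.66 [ 0.437 -0.126  0.017] [323. 239.]
brush 0.6 [ 0.663 -0.333  0.086] [400. 159.]
statuette 0.86 [ 0.663 -0.331  0.084] [399. 159.]
pot 0.97 [0.597 0.465 0.024] [12
[... 585 characters left out ...]
2 -0.237  0.038] [299. 172.]
rack 0.71 [0.438 0.011 0.002] [298. 229.]
rack 0.22 [ 0.37  -0.396  0.037] [342. 155.]
curer 0.87 [0.647 0.084 0.063] [216. 213.]
curer 0.26 [ 0.427 -0.119  0.016] [311. 200.]
knob 0.7 [0.603 0.105 0.091] [227. 212.]
board 0.9 [0.462 0.317 0.007] [255. 312.]
mat 0.75 [ 0.44   0.01  -0.001] [297. 230.]
jar_wide 0.65 [0.419 0.233 0.046] [285. 276.]
jar_tall 0.57 [0.414 0.36  0.053] [271. 320.]
jar_far 0.66 [ 0.377 -0.395  0.038] [341. 155.]
jar_far 0.38 [0.607 0.105 0.09 ] [226. 212.]
brush 0.96 [ 0.428 -0.121  0.02 ] [311. 199.]
brush 0.39 [0.59  0.455 0.045] [167. 340.]
statuette 0.67 [ 0.666 -0.33   0.066] [257. 145.]
pot 0.84 [0.589 0.454 0.045] [167. 340.]
1.4
```

```bash
python3 - <<'E'
import cv2
a=cv2.imread("pics/top0.png");cv2.imwrite("pics/top0c.png",cv2.resize(a[120:290,100:450],None,fx=2.28,fy=2.28,interpolation=2))
a=cv2.imread("pics/side0.png");cv2.imwrite("pics/side0c.png",cv2.resize(a[110:370,100:370],None,fx=2.2,fy=2.2,interpolation=2))
E
```

```text
(no output)
```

View pics/top0c.png

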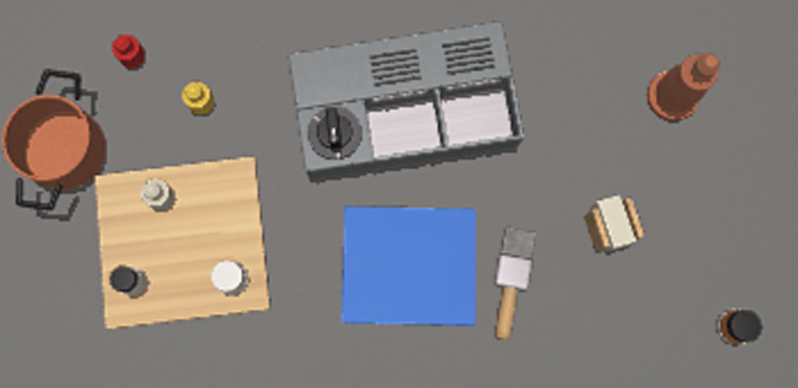

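View pics/side0c.png

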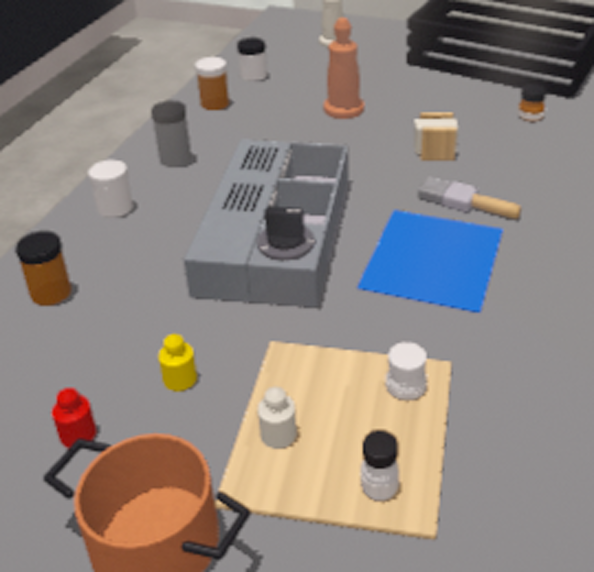

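The cream finial is the target, at full top-view pixel (169,205) on the board. Its look-alikes are red at (156,142) and yellow at (187,163), both off the board. The white jar (200,241) and black-capped jar (155,242) could also be mistaken for it. The cream plinth sits between the wooden cheeks at (370,217). The knob bar is at (247,178), with the bays at (277,176) and (310,170). Next I'll check the finial and plinth in one close crop and measure from the depth.

```bash
cat > h.py <<'E'
from bench import manip
import cv2,numpy as np
def cloud(c,d):
    k=manip.get_calibration(c);K=k["camera_matrix"];v,u=np.indices(d.shape)
    P=np.stack([(u-K[0,2])/K[0,0]*d,(v-K[1,2])/K[1,1]*d,d],-1)
    W=(P-k["t"])@k["R"]; W[d<=0]=np.nan; return W
def sel(W,cx,cy,r,z0,z1):
    return (np.hypot(W[...,0]-cx,W[...,1]-cy)<r)&(W[...,2]>z0)&(W[...,2]<z1)
def rect(P):
    (c,s,a)=cv2.minAreaRect((P[:,:2]*1000).astype(np.float32)); return np.round(c,1),np.round(s,1),round(a,1)
def down(a):  # tool x axis at angle a in world, z down
    c,s=np.cos(a),np.sin(a); return np.array([[c,s,0],[s,-c,0],[0,0,-1.]])
E
python3 - <<'E'
from h import *
im=cv2.imread("pics/top0.png"); o=np.hstack([cv2.resize(im[y-30:y+30,x-30:x+30],(390,390),interpolation=2) for x,y in((169,205),(370,217))]); cv2.imwrite("pics/crop.png",o)
for c in("top","side"):
    d=np.load(c+"0.npy");W=cloud(c,d);rgb=np.load(c+"0rgb.npy").astype(int)
    print(c)
    m=sel(W,.65,.02,.3,.05,.069)&(abs(W[...,1])<.24);print("curer",m.sum(),rect(W[m]),np.median(W[m][:,2]))
    m=sel(W,.60,.1,.05,.095,.13);print("bar",m.sum(),rect(W[m]),np.median(W[m],0).round(4))
    m=sel(W,.60,.1,.05,.064,.08);print("disc",m.sum(),rect(W[m]))
    m=sel(W,.5,-.24,.06,.025,.08);print("rack all",m.sum(),rect(W[m]))
    m=sel(W,.5,-.24,.06,.035,.08);s=rgb[...,0]-rgb[...,2];h=m&(s<50);print("plinth",h.sum(),rect(W[h]),np.percentile(W[h][:,2],[5,50,95]).round(3))
    m=m&(s>=50);print("cheeks",m.sum(),rect(W[m]),np.percentile(W[m][:,2],[5,50,95]).round(3))
    m=sel(W,.521,.32,.035,.014,.045);print("fin",m.sum(),rect(W[m]));
    m=sel(W,.521,.32,.035,.055,.08);print("bud",m.sum(),np.mean(W[m],0).round(4),W[m][:,2].max())
    b=(rgb[...,2]-rgb[...,0]>60)&sel(W,.44,0,.16,-.02,.02);print("mat",rect(W[b]))
    for n,x,y in(("jw",.42,.22),("jt",.414,.35)):
        m=sel(W,x,y,.035,.035,.08);print(n,rect(W[m]))
E
```

```text
top
curer 3683 (array([682.3,  28.6]), array([459.8, 481. ]), 9.1) 0.06109356910883845
bar 83 (array([604.3,  98.4]), array([42.7, 13.9]), 8.4) [0.6026 0.0979 0.1086]
disc 350 (array([600.1,  98.3]), array([73.9, 77.3]), 2.1)
rack all 415 (array([ 501.9, -254.3]), array([62.2, 52.8]), 16.7)
plinth 294 (array([ 501.9, -254.1]), array([62.1, 52.6]), 17.4) [0.04  0.049 0.054]
cheeks 107 (array([ 499.6, -255. ]), array([48.8, 52.8]), 16.9) [0.048 0.054 0.058]
fin 56 (array([522.8, 315.4]), array([44.7, 57.2]), 66.7)
bud 43 [0.5271 0.3227 0.0669] 0.07335509794005053
mat (array([446.5,   1.6]), array([150., 170.]), 0.0)
jw (array([424.5, 226.5]), array([36.6, 35.3]), 49.4)
jt (array([416.9, 351.3]), array([30.6, 32. ]), 36.0)
side
curer 2814 (array([677.9,  28.4]), array([459. , 476.4]), 9.1) 0.0601936713417751
bar 117 (array([600.9,  97.9]), array([42. , 15.8]), 12.3) [0.5998 0.1015 0.1058]
disc 258 (array([601.1, 100.9]), array([66.8, 58.7]), 8.2)
rack all 272 (array([ 497.8, -254. ]), array([62.4, 56.5]), 17.9)
plinth 96 (array([ 496.7, -252.3]), array([62.1, 42.3]), 14.3) [0.039 0.049 0.053]
cheeks 131 (array([ 496.4, -255.3]), array([48.5, 54.9]), 17.9) [0.036 0.049 0.055]
fin 175 (array([523.7, 329.1]), array([34.9, 24.3]), 2.7)
bud 81 [0.5227 0.3263 0.0647] 0.07091815333522086
mat (array([ 4.445e+02, -1.000e-01]), array([173.8, 152.3]), 89.9)
jw (array([420.9, 226.8]), array([37.9, 37.3]), 47.9)
jt (array([413.5, 351.4]), array([32.6, 31. ]), 79.4)
```

View pics/crop.png

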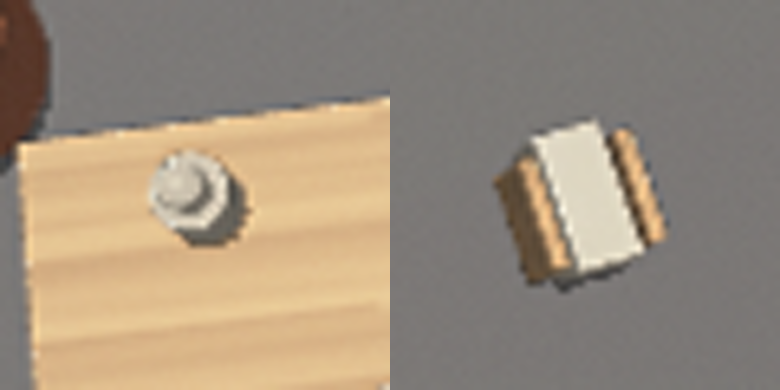

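The crop shows the cream finial standing on the board (left half, about (180,190)) and the cream plinth between the wooden cheeks (right half, about (585,195)), with its ends free. Now I'll fit the box and check reach.

```bash
cat >> h.py <<'E'
def best(p,a):
    o=[]
    for k in(0,np.pi,-np.pi):
        q=manip.inverse_kinematics(p,down(a+k))
        if q is not None:o.append((abs(q[5]),a+k,np.round(q,2)))
    return min(o,key=lambda t:t[0]) if o else None
E
python3 - <<'E'
from h import *
for c in("top","side"):
    W=cloud(c,np.load(c+"0.npy"));th=np.radians(9)
    R=np.array([[np.cos(th),np.sin(th)],[-np.sin(th),np.cos(th)]]);L=(W[...,:2]-[.6025,.098])@R.T+[0,.136]
    m=(L[...,0]>-.06)&(L[...,0]<.13)&(L[...,1]>-.115)&(L[...,1]<.2)&(W[...,2]>.053)&(W[...,2]<.068)
    r=rect(W[m]);print(c,m.sum(),r)
    for b in(0,1):
        s=-47.5 if not b else 47.5
        f=(abs(L[...,0])<.045)&(abs(L[...,1]-s/1e3)<.05)&(W[...,2]<.012)&(W[...,2]>0);print("floor",f.sum(),W[f].mean(0).round(4) if f.any() else 0,rect(W[f]) if f.any() else 0)
for n,p,a in(("pl",(.4995,-.254,.015),np.radians(107)),("mat",(.4455,0,.02),np.radians(99)),("mat2",(.4455,0,.02),np.radians(9)),("fin",(.5245,.3245,.02),np.radians(9)),("bayR",(.635,-.085,.02),np.radians(9)),("knob",(.6025,.098,.08),np.radians(99)),("knob2",(.6025,.098,.08),np.radians(40))):print(n,best(p,a))
E
```

```text
top 3231 (array([655.6,  11.1]), array([157. , 277.6]), 10.1)
floor 696 [ 0.6369 -0.0845  0.0065] (array([631. , -82.1]), array([89.7, 97.4]), 9.3)
floor 684 [0.6218 0.011  0.0068] (array([615.2,  11.2]), array([88.9, 95.9]), 10.8)
side 2275 (array([652.1,   8.8]), array([155.8, 285.2]), 10.1)
floor 124 [ 0.6238 -0.098   0.0065] (array([629.3, -83.7]), array([85.4, 99.7]), 9.6)
floor 86 [ 0.5991 -0.0189  0.0062] (array([596.8,   7.6]), array([50.5, 99.1]), 9.6)
pl (np.float64(0.8502133856715783), np.float64(1.8675022996339325), array([-0.55,  0.68,  1.76, -0.  ,  0.71, -0.85]))
mat (np.float64(0.26164719639815237), np.float64(1.7278759594743862), array([-0.1 ,  0.53,  2.06, -0.  ,  0.55, -0.26]))
mat2 (np.float64(1.3091491303967437), np.float64(0.15707963267948966), array([-0.1 ,  0.53,  2.06, -0.  ,  0.55,  1.31]))
fin (np.float64(1.2492958997179118), np.float64(3.2986722862692828), array([ 0.48,  0.74,  1.6 , -0.  ,  0.8 , -1.25]))
bayR (np.float64(1.2080045753040993), np.float64(0.15707963267948966), array([-0.21,  0.77,  1.53, -0.  ,  0.84,  1.21]))
knob (np.float64(0.07208729854464879), np.float64(1.7278759594743862), array([ 0.08,  0.64,  1.6 , -0.  ,  0.9 , -0.07]))
knob2 (np.float64(0.957656960132006), np.float64(0.6981317007977318), array([ 0.08,  0.64,  1.6 , -0.  ,  0.9 ,  0.96]))
```

```bash
cat >> h.py <<'E'
TH=np.radians(10.1);O=np.array([.6268,-.0367])
def box(x,y): return O+np.array([np.cos(TH)*x-np.sin(TH)*y,np.sin(TH)*x+np.cos(TH)*y])
def st(s=""): print(s,"t",round(manip.current_time(),1),"ee",np.round(manip.current_ee_pos(),4),"w",round(manip.current_grip_width(),3),"F",round(manip.current_grip_force(),1),np.round(manip.current_force(),1))
def over(xy,z,a): manip.move_ptp(np.array([*xy,z]),down(a))
def line(xy,z,v=.15): manip.move_l(np.array([*xy,z]),max_speed=v)
E
python3 - <<'E'
from h import *
p=(.4995,-.254);a=np.radians(107)
over(p,.14,a);line(p,.017,.1);st("down")
manip.set_gripper(0.0,40);st("grip")
line(p,.14,.12);st("up")
m=(.4455,.001)
over(m,.10,TH+np.pi/2);line(m,.019,.08);st("mat")
E
```

```text
down t 4.5 ee [ 0.4999 -0.2542  0.0176] w 1.002 F 0.0 [-0.5 -0.9 -0.1]
grip t 4.8 ee [ 0.4998 -0.2541  0.0177] w 0.718 F 43.9 [-1.5  1.   5.6]
up t 6.0 ee [ 0.4991 -0.2538  0.1392] w 0.716 F 43.5 [-0.6 -0.1 -1.3]
mat t 8.2 ee [0.4458 0.001  0.0194] w 0.718 F 43.5 [ 0.4  0.1 -1.1]
```

```bash
python3 - <<'E'
from h import *
m=(.4455,.001)
for z in(.018,.017,.016):
    line(m,z,.02);f=manip.current_force()[2];print(z,round(f,1))
    if f>3:break
manip.set_gripper(1.0);st();line(m,.15,.2)
manip.move_ptp(np.array([.40,-.25,.25]),down(TH+np.pi/2))
p,d=manip.grab_frame("top");W=cloud("top",d)
cv2.imwrite("pics/t1.png",cv2.resize(cv2.cvtColor(p,cv2.COLOR_RGB2BGR)[120:290,100:450],None,fx=2.28,fy=2.28))
q=sel(W,*m,.07,.04,.06);print(rect(W[q]),np.median(W[q][:,2]))
p,d=manip.grab_frame("side");W=cloud("side",d);q=sel(W,*m,.07,.043,.06);print(rect(W[q]),q.sum());st()
E
```

```text
0.018 -1.6
0.017 -1.8
0.016 13.1
 t 9.3 ee [0.4455 0.001  0.0159] w 1.0 F 0.0 [-0.7  0.4  0.2]
(array([4.476e+02, 3.000e-01]), array([62.5, 30.2]), 11.3) 0.04875461276957125
(array([4.449e+02, 2.000e-01]), array([59.8, 34.4]), 11.1) 181
 t 11.3 ee [ 0.4003 -0.2489  0.2493] w 1.003 F 0.0 [-0.3  0.1  0.4]
```

View pics/t1.png

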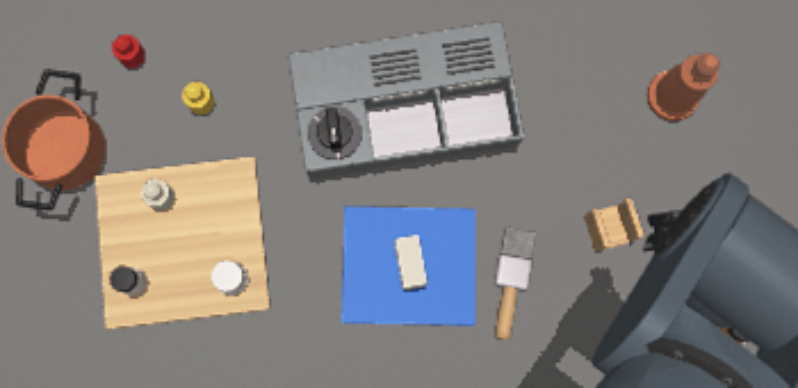

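The plinth stands upright on the mat at crop (411,262), with the brush untouched and the rack empty. Next I'll regrasp it across its 30 mm and set it in the right bay.

```bash
cat >> h.py <<'E'
def place(xy,zfloor,zoff,w):
    line(xy,zfloor+zoff+.003,.06)
    for k in range(1,6):
        z=zfloor+zoff+.003-.001*k*1.2;line(xy,z,.02);f=manip.current_force();
        if f[2]>4:break
    print("contact",k,np.round(f,1));manip.set_gripper(w);st("released")
E
python3 - <<'E'
from h import *
m=(.4455,.0008)
over(m,.12,TH+.01);line(m,.0185,.12);zu=manip.current_ee_pos()[2]-.003
manip.set_gripper(0.,40);st("grip");line(m,.15,.15)
b=box(0,-.0475);over(b,.15,TH);st("over")
place(b,.006,zu,.55)
line(b,.16,.12);st()
E
```

```text
grip t 14.7 ee [0.4457 0.0008 0.0189] w 0.344 F 40.2 [-2.2 -0.8  5.8]
over t 16.5 ee [ 0.634  -0.0829  0.1491] w 0.342 F 39.6 [-0.8 -0.1 -1.4]
contact 3 [-1.8  0.1  5. ]
released t 19.8 ee [ 0.6351 -0.0835  0.0213] w 0.55 F 0.0 [-0.1 -0.2  0.9]
 t 21.1 ee [ 0.6347 -0.0834  0.1591] w 0.546 F 0.0 [ 0.5 -0.1  0.8]
```

```bash
python3 - <<'E'
from h import *
p=(.5243,.3243)
over(p,.16,TH);line(p,.018,.12);st("down");zu=manip.current_ee_pos()[2]-.008
manip.set_gripper(0.,30);st("grip");line(p,.17,.15)
b=box(0,.0475);over(b,.17,TH);st("over")
place(b,.006,zu,.58)
line(b,.17,.12);manip.move_ptp(np.array([.40,-.2,.25]),down(TH+np.pi/2))
for c in("top","side"):
    p,d=manip.grab_frame(c);W=cloud(c,d);im=cv2.cvtColor(p,cv2.COLOR_RGB2BGR);im=im[130:220,220:340] if c=="top" else im[150:270,170:280]
    cv2.imwrite(f"pics/{c}2.png",cv2.resize(im,None,fx=5,fy=5,interpolation=2))
    q=sel(W,*box(0,-.0475),.042,.045,.0535)&(np.abs((W[...,:2]-box(0,-.0475))@[np.cos(TH),np.sin(TH)])<.036);print(rect(W[q]),q.sum(),box(0,-.0475))
    q=sel(W,*b,.03,.055,.08);print(W[q].mean(0),W[q][:,2].max(),b)
    q=sel(W,*box(0,.136),.05,.095,.13);print("bar",rect(W[q]))
st()
E
python3 -c "
import cv2
a=cv2.imread('pics/top2.png');b=cv2.imread('pics/side2.png');import numpy as np
a=cv2.resize(a,(440,330));b=cv2.resize(b,(330,330*120//110));h=max(a.shape[0],b.shape[0]);o=np.zeros((h,770,3),'uint8');o[:330,:440]=a;o[:b.shape[0],440:]=b;cv2.imwrite('pics/both2.png',o)"
```

```text
down t 24.0 ee [0.5247 0.3245 0.0188] w 0.548 F 0.0 [-0.2  0.   0.3]
grip t 24.3 ee [0.5247 0.3245 0.0189] w 0.406 F 30.2 [-1.2 -1.6  6.9]
over t 26.7 ee [0.6184 0.0112 0.1699] w 0.405 F 30.0 [-0.2 -0.1  0.8]
contact 3 [-3.1 -0.4  7. ]
released t 30.4 ee [0.6186 0.01   0.0162] w 0.581 F 0.4 [ 0.4 -0.7  0.3]
(array([636.3, -82.2]), array([62.6, 30. ]), 9.9) 168 [ 0.63512992 -0.0834639 ]
[0.6197611  0.01177681 0.06463   ] 0.07095826418831588 [0.61847008 0.0100639 ]
bar (array([604.4,  98.4]), array([43.3, 14.1]), 8.5)
(array([637. , -81.7]), array([70.7, 34.4]), 3.9) 146 [ 0.63512992 -0.0834639 ]
[0.61594572 0.01417742 0.06232309] 0.06788992346424488 [0.61847008 0.0100639 ]
bar (array([600.9,  98.3]), array([42.6, 15.7]), 10.4)
 t 33.7 ee [ 0.4002 -0.1999  0.2499] w 0.584 F 0.0 [-0.8  0.1  0.7]
```

View pics/both2.png

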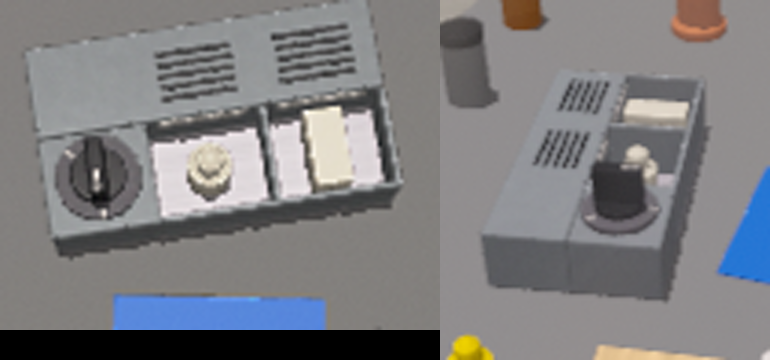

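Both casts stand in their bays: the finial at (210,168) in the left and the plinth at (327,148) in the right. The pointer is at about -x, so the knob is near 0. Wrist joint 6 can cover the turn from -1.6, but I'll regrasp half way as advised.

```bash
python3 - <<'E'
from h import *
k=(.603,.0975)
def turn(n,tot):
    q0=np.array(manip.current_qpos())
    for i in range(1,n+1):
        q=q0.copy();q[5]+=tot*i/n;manip.move_j(q)
    st("turned %.2f"%(manip.current_qpos()[5]-q0[5]));print("M",np.round(manip.current_ft_torque(),2))
manip.set_gripper(.6)
a=np.radians(9.3)+np.pi
over(k,.16,a);print(np.round(manip.current_qpos(),2));line(k,.08,.08);manip.set_gripper(0.,60);st("grip")
turn(4,1.2);manip.set_gripper(.6);line(k,.16,.1)
p,d=manip.grab_frame("side");W=cloud("side",d);q=sel(W,*k,.05,.095,.115);print("bar",rect(W[q]),q.sum())
E
```

```text
[ 0.08  0.54  1.55 -0.    1.05 -1.65]
grip t 36.9 ee [0.6032 0.0973 0.0804] w 0.155 F 60.0 [-1.2 -1.9  4.6]
turned 1.19 t 38.5 ee [0.6033 0.0975 0.0805] w 0.154 F 59.8 [0.8 2.  2.1]
M [ 0.22 -0.09 -0.05]
bar (array([600.5,  98.6]), array([13.9, 44. ]), 30.5) 81
```

The bar followed the hand to -59.5°, so the knob is at about 1.2 rad. Joint 6 has plenty of range left, so I'll regrasp at the same hand angle and turn on past the click.

```bash
python3 - <<'E'
from h import *
k=(.603,.0975)
line(k,.08,.08);manip.set_gripper(0.,110);st("grip")
q0=np.array(manip.current_qpos())
for t in(.3,.6,.75,.9,1.02,1.1):
    q=q0.copy();q[5]+=t;manip.move_j(q);print(round(1.2+t,2),round(manip.current_qpos()[5]-q0[5],3),np.round(manip.current_ft_torque(),2))
manip.set_gripper(.6);st("rel");line(k,.17,.1);manip.move_ptp(np.array([.40,-.2,.25]),down(TH+np.pi/2))
for c in("top","side"):
    p,d=manip.grab_frame(c);W=cloud(c,d);q=sel(W,*k,.05,.095,.13);r=rect(W[q]);print("bar",r)
    if c=="top":cv2.imwrite("pics/t3.png",cv2.resize(cv2.cvtColor(p,cv2.COLOR_RGB2BGR)[120:290,100:450],None,fx=2.28,fy=2.28))
st()
E
```

```text
grip t 41.5 ee [0.6033 0.0976 0.0806] w 0.141 F 107.7 [-1.7 -0.   5.8]
1.5 0.296 [ 0.03 -0.03 -0.03]
1.8 0.594 [ 0.12 -0.15 -0.06]
1.95 0.743 [-0.12 -0.22  0.07]
2.1 0.892 [ 0.01 -0.13  0.29]
2.22 1.013 [-0.72 -0.56 -0.52]
2.3 1.094 [-0.2  -0.7  -0.47]
rel t 43.8 ee [0.6031 0.0976 0.0806] w 0.601 F 0.0 [-0.9 -0.6 -0.4]
bar (array([603.8,  97.6]), array([41.7, 14.6]), 53.1)
bar (array([600.8,  99.1]), array([42.8, 15.5]), 52.8)
 t 46.3 ee [ 0.4004 -0.1996  0.2497] w 0.602 F 0.0 [0.2 0.5 0.1]
```

View pics/t3.png

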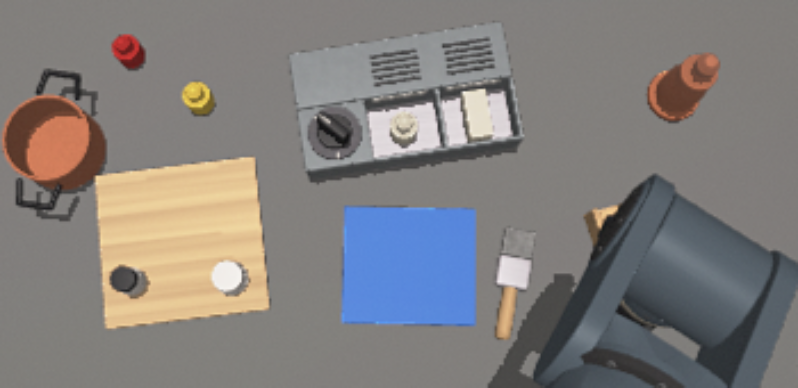

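The picture shows the finial at (404,127) and the plinth at (478,112) standing in their bays, and the jars, brush, statuette and pot unmoved. The knob bar at (333,130) sits at 53°, which is 2.39 rad: past the click and at its stop.

```bash
python3 -c "
from bench import manip
print(manip.sign_off())"
```

```text
the job is handed in; nothing more can be done
None
```

I handed the job in at about 46 s of the 72 s allowed: the plinth stands in the right bay, the finial in the left, and the knob reads about 2.39 rad, past its click at the stop; sign-off returned no verdict.

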